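# Open the storage tote's gate and hold it wide

## Robot

A 6-joint arm with a two-finger parallel gripper is mounted at the origin on the work surface. World frame = base frame: x ahead of the robot, y to its left, z up, the work surface at z = 0. Lengths are in mm, angles in rad, forces in N, time in s.
With the tool pointing down it reaches from about 350 to 975 mm from the base axis. Payload 7.1 kg.
Tool frame: the origin (TCP) lies at the centre of the arm's flange, where the gripper is bolted on; the fingertips stand 182 mm ahead of it and the grasp point (between the pads) lies 163 mm ahead of it; z points along the fingers, y is the line along which they close (so a half turn about z gives the same grasp; the last joint's range is limited). The gripper opens to 88 mm and grips with 3 to 60 N. Pads are 20 mm wide; open, the fingers measure 115 mm over their backs; the gripper's body (75 mm by 178 mm) begins 61 mm behind the grasp point.
Start: joints at [-0.019, 0.423, 1.63, -0, 1.089, -0.019], TCP at [624.985, 0.026, 404.675] pointing down, gripper open.
Joint ranges: [-3, 3], [-0.9, 2.11], [0.09, 2.58], [-1.31, 4.45], [0.11, 2.69], [-2.54, 2.54]. Speed limits (rad/s): [2.39, 2.39, 3.01, 3.14, 3.14, 3.14].

## Interface

Orientations are given as a unit quaternion [w, x, y, z].
In Python, from cell import observe, grab_frame, camera_params, sign_off gives the robot as it stands. The module is installed in compiled form; this text tells all that it offers.
- The arm moves only by the tool arm_command, never from a script. Its argument "moves" is a list of rows, each an object with "jaw": the opening, from 0 (shut) to 1 (fully open); "slide": the shift along the world's x, y, z in units of 30 mm (1.0 is 30 mm), a list of three; "rotation": the turn, a rotation vector about the world's x, y, z in units of 8 degrees (1.0 is 8 degrees), a list of three. A call has 1 to 8 rows; each row shifts and turns the commanded pose from where the row before left it; what a row does not reach is not made up. A row lasts 1/10 s, in which the tool goes at most 50 mm and 8.59 degrees, less where a joint would pass 70% of its speed; a pose out of reach is approached as far as the arm can. A call is refused whole if a number of a shift passes 1 or a number of a turn 1, either way. A call with a gripper value outside its range is refused whole. The fingers move at their own pace and stop on an object; the grip force is fixed at half the most. Time passes only in rows, so rows that do not move let the fingers close. It gives the time, the measured TCP pose, the force, the opening and the grip force at its end, in the units of the state.
- observe(): the state, without advancing time (a new reading comes with each control period).
- grab_frame(name): name is "scene" or "side" or "wrist"; returns the picture (420x560x3 uint8, blue, green, red); there is no depth.
- camera_params(name): a dict with "mtx" (3x3 intrinsics, pixels), "xyz" and "attitude" of the camera in the world; the wrist camera has in their place "T_tool_cam" (4x4, takes a point from camera to tool coordinates, whose origin is the TCP and whose axes are the flange's). Camera axes: x right, y up, looking along -z (the intrinsics and any distortion apply to the point x, -y, -z); pixel columns grow to the right and rows downward; lengths in mm; the calibration is good to about 2 mm. A picture is of the moment at which its call begins: read the wrist's pose just before it. camera_params takes no time and is no camera call.
- sign_off(): hands the job in; it is judged then, once.
The state is a dict: "clock": time; "joint_positions": joint angles; "qd": joint speeds; "tau": joint torques, N m; "tool_pos": TCP position; "tcp_rot": TCP orientation; "contact_force": force on the tool from outside, world axes, zero at the start; "wrist_torque": the same for the moment, N m; "opening": finger opening in mm; "finger_force": force on a finger pad.
Only numpy, scipy, OpenCV 4.12 (cv2) and the standard library are available. Lean on these libraries where they do the work, as an engineer would, in place of code of your own. Each camera call takes 0.05 s, during which the arm holds its last target. There are 200 camera calls.

## Task

The grey storage tote on the desk has a gate in its front, locked by two white pinch catches on the front rail. Gently squeeze the catch nearer the gate's hinge fully together first and then the other one fully together (they are brittle plastic: never put more than 25 N on a catch), then swing the gate out past its detent to a right angle (the white post at its free end is the handle). The gate springs back if let go, so finish while still holding it wide open with the fingers, and leave everything else on the desk where it is.

Things in the scene. Friction and masses are not known exactly. Their poses are not given: they have to be found in the camera images.
- hinge_catch_mid (a point): Middle of the catch nearer the hinge: two white upright tabs, each 16 x 6 mm, 40 mm high (z = 120 to 160 mm), on the tote's front rail, alone above it. The point is midway between them at z = 142 mm. Axes: x into the tote, y along the rail to the hinge, z up. The tabs stand apart along y, 36 mm over their outer faces, 22 mm when fully squeezed
- end_catch_mid (a point): Middle of the other catch (the second to squeeze), of the same make and with the same axes, 90 mm further from the hinge along the rail
- hinge_catch (a joint): How far the hinge-side tab of the catch nearer the hinge has moved inwards, m: 0 to 0.001 at the start (locked), 0.007 fully squeezed. The two tabs of a catch are linked and move inwards equally. Moving them takes about 5 N in all; they stay where they are left, without a spring
- end_catch (a joint): The same for the other catch
- hinge_catch_far (a joint): The same for the second tab (away from the hinge) of the catch nearer the hinge; linked, so equal to hinge_catch
- end_catch_far (a joint): The same for the second tab of the other catch; linked
- gate_post (a point): Grasp point on the gate's pull post: white upright round post, 16 mm diameter, z = 62 to 167 mm, on the gate's free end, 36 mm in front of the gate's middle plane. The point is on its axis at z = 142 mm. The gate's top is at z = 112 mm, above that the post stands clear. It moves with the gate, 160 mm from the hinge axis along the gate (164 mm in all)
- gate_hinge (a point): Point on the gate's vertical hinge axis, at the left front corner of the tote as seen from the robot, z = 50 mm. Axes as those of the catches; fixed to the tote
- gate (a joint): Opening angle of the gate, rad: 0 shut, growing as its free end swings towards the robot (clockwise from above), stop at 1.75; wide open is 1.4 or more. A spring pulls it shut (0.06 N m shut, 0.25 wide). A sprung detent at 0.9 resists from about 0.68 (about 5 N at the post) and is passed at about 1.12; let go beyond it, the gate springs back to about 1.05
- tote: Grey plastic tote, 200 mm (x, depth) x 300 mm (y, along the front) x 120 mm high, open at the top, fixed to the desk; origin at the centre of its underside, x from front to back. The gate shuts the left part of its front and is 170 mm long from the hinge. The gate's path in front is clear
- carton: Cardboard box 70 x 100 x 60 mm standing in the tote: leave alone. Origin under its centre
- paint_jar: Jar, 56 mm diameter, 75 mm high, standing in the tote: leave alone. Origin under its centre
- mouse: White computer mouse 100 x 58 x 32 mm: leave alone. Origin under its centre
- phone: Black phone 150 x 72 x 9 mm lying on the desk: leave alone. Origin under its centre
- mug: White mug, 80 mm diameter, 90 mm high, right of the tote: leave alone. Origin under its centre
- tape_roll: Roll of tape lying flat, 100 mm diameter, 24 mm high, left of the tote: leave alone. Origin under its centre
- stapler: Stapler 130 x 35 x 49 mm, to the left on the desk: leave alone. Origin under its centre

How it is judged:
By the outcome, as a careful person would: the job done as asked, in the order asked, and still so for the second after the job is handed in, while the arm keeps its last pose, push and grip.
It also fails if it takes over 64 s, if anything falls off the work surface, if the arm or the gripper's body presses on something with over 40 N, if the wrist force passes 120 N, or if a joint passes its speed limit or range.

## Working session

There is one attempt and no reset: what is moved stays moved. The work goes in short steps, Python scripts to look and compute and a tool call to move; the robot and the scene stay as the last step left them, time stands still between calls to the robot, and variables do not carry over. Pictures are saved under pics/ and viewed, at most 10 in all, crops included, and the job is handed in when it is done.

Besides the shell and the picture viewer there is one more tool, called as name(argument=value, ...), one argument or row to a line, values as JSON. arm_command: Moves the arm, as the interface text tells. Its arguments: {"type":"object","properties":{"moves":{"type":"array","items":{"type":"object","properties":{"jaw":{"type":"number"},"slide":{"type":"array","items":{"type":"number"}},"rotation":{"type":"array","items":{"type":"number"}}}}}},"required":["moves"]}

```bash
mkdir -p pics; python3 - <<'E'
from cell import *
import cv2
s=observe();print(s)
for n in("scene","side","wrist"):
    cv2.imwrite(f"pics/{n}0.png",grab_frame(n));print(n,camera_params(n))
E
```

```text
{'clock': 0.0, 'joint_positions': array([-1.89945492e-02,  4.23852542e-01,  1.63067998e+00,  2.18288700e-05,
        1.08860389e+00, -1.90284129e-02]), 'qd': array([ 7.49888632e-05,  6.72507672e-04, -9.43959163e-04,  3.96516551e-04,
       -1.22603302e-03, -2.61486092e-04]), 'tau': array([ 1.28069914e-03, -5.44622147e+01, -2.73670936e+01,  6.42951974e-02,
        2.27214623e-02, -1.51321510e-04]), 'tool_pos': array([6.24725141e+02, 3.68163909e-02, 4.03898116e+02]), 'tcp_rot': array([-5.62783352e-04,  7.07098182e-01,  7.07114959e-01, -5.28364170e-04]), 'contact_force': array([0.30297404, 0.11182673, 0.24164605]), 'wrist_torque': array([ 0.06155031, -0.00712648,  0.01438586]), 'finger_force': 0.0, 'opening': 87.79648239713272}
scene {'mtx': array([[395.65639156,   0.        , 285.95888772],
       [  0.        , 395.65639156, 200.30594594],
       [  0.        ,   0.        ,   1.        ]]), 'xyz': array([1153.01735159,  326.17460024,  715.01878699]), 'attitude': array([0.44774854, 0.20303622, 0.37175328, 0.7874624 ])}
side {'mtx': array([[389.35223664,   0.        , 279.61061617],
       [  0.        , 389.35223664, 206.34911821],
       [  0.        ,   0.        ,   1.        ]]), 'xyz': array([ 185.90944006, -728.0173494 ,  655.01067763]), 'attitude': array([ 0.86087803,  0.44506196, -0.10828261, -0.22154851])}
wrist {'mtx': array([[313.40514652,   0.        , 273.67147997],
       [  0.        , 313.40514652, 209.48631128],
       [  0.        ,   0.        ,   1.        ]]), 'T_tool_cam': array([[ 7.88527983e-04,  9.54313633e-01,  2.98805737e-01,
         8.22874517e+01],
       [ 9.99999684e-01, -7.82749664e-04, -1.39016937e-04,
         3.85530326e-01],
       [ 1.01224332e-04,  2.98805752e-01, -9.54313949e-01,
         1.99592073e+01],
       [ 0.00000000e+00,  0.00000000e+00,  0.00000000e+00,
         1.00000000e+00]])}
```

View pics/scene0.png

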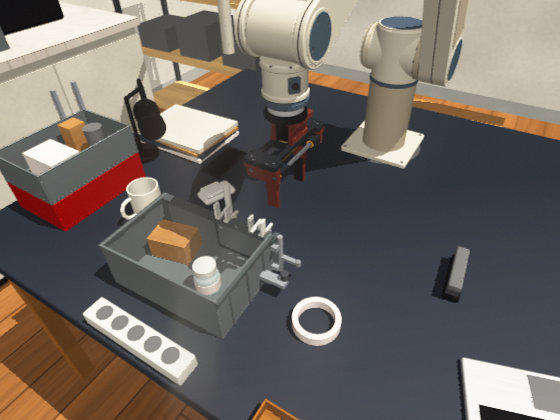

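View pics/side0.png

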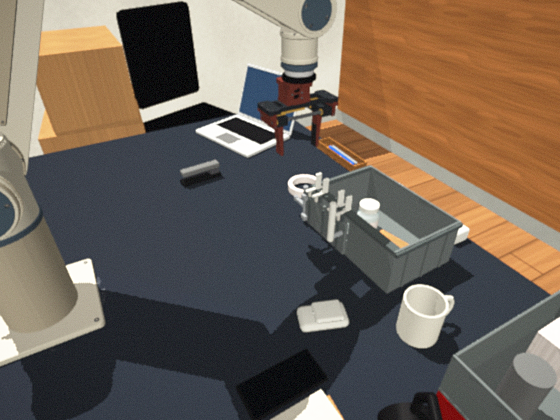

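View pics/wrist0.png

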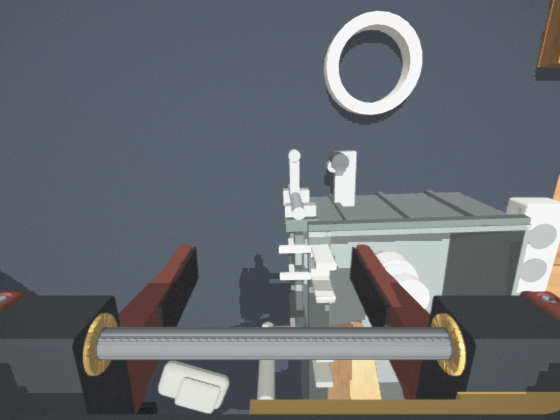

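```bash
python3 - <<'E'
import cv2,numpy as np
w=cv2.imread('pics/wrist0.png')[140:420,230:350];s=cv2.imread('pics/side0.png')[165:265,290:370];c=cv2.imread('pics/scene0.png')[170:300,190:310]
r=lambda a,f:cv2.resize(a,None,fx=f,fy=f,interpolation=cv2.INTER_CUBIC)
C=np.zeros((600,800,3),np.uint8)
w=r(w,2.1);C[:w.shape[0],:w.shape[1]]=w[:600]
s=r(s,3);C[:300,260:500]=s
c=r(c,2.3);C[300:300+c.shape[0],260:260+c.shape[1]]=c
# extra bigger catch region of side
s2=r(cv2.imread('pics/scene0.png')[205:265,235:300],4);C[300:300+s2.shape[0],540:800]=s2[:,:260]
s3=r(cv2.imread('pics/side0.png')[165:240,295:360],4);C[0:300,520:780]=s3
cv2.imwrite('pics/comp.png',C)
E
```

```text
(no output)
```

View pics/comp.png

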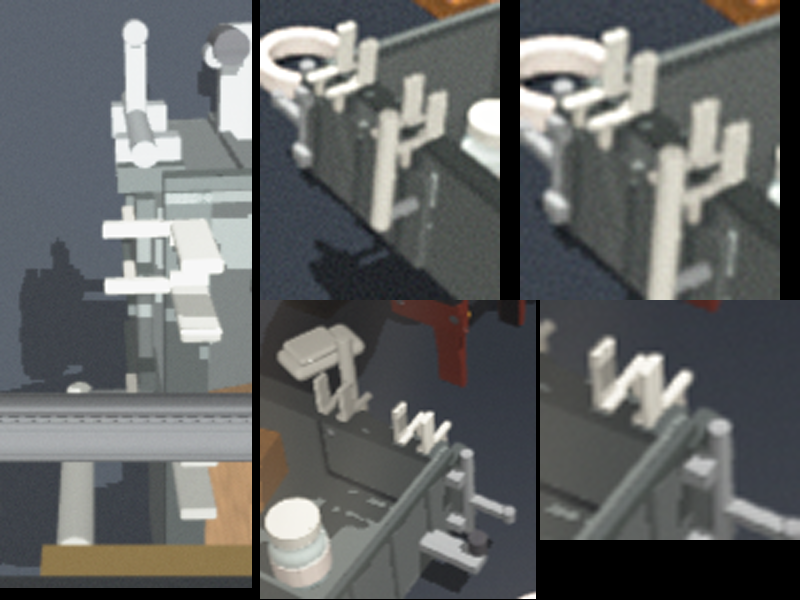

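```bash
cat > h.py <<'E'
import numpy as np
from cell import *
from scipy.spatial.transform import Rotation as R
def rot(q): return R.from_quat([q[1],q[2],q[3],q[0]]).as_matrix()
def ray(n,u,v,st=None):
    p=camera_params(n);m=p['mtx'];d=np.array([(u-m[0,2])/m[0,0],-(v-m[1,2])/m[1,1],-1])
    if n=='wrist':
        T=p['T_tool_cam'];A=rot(st['tcp_rot']);return st['tool_pos']+A@T[:3,3],A@T[:3,:3]@d
    return p['xyz'],rot(p['attitude'])@d
def onz(r,z): o,d=r;return o+d*(z-o[2])/d[2]
def tri(*rs):
    A=0;b=0
    for o,d in rs:
        d=d/np.linalg.norm(d);P=np.eye(3)-np.outer(d,d);A=A+P;b=b+P@o
    x=np.linalg.solve(A,b);return x,[round(np.linalg.norm(np.cross(x-o,d/np.linalg.norm(d))),1) for o,d in rs]
E
python3 - <<'E'
from h import *
np.set_printoptions(precision=1,suppress=True)
st=observe()
P={'h_near':((319,173),(263,219.5),(328.6,266)),'h_far':((326,179),(251,216),(325,298)),
'e_near':((341.5,191),(227,207),None),'e_far':((349.5,196),(216,204),None)}
for k,(a,b,c) in P.items():
    rs=[ray('side',*a),ray('scene',*b)]
    print(k,tri(*rs),[onz(r,160) for r in rs+([ray('wrist',*c,st)] if c else [])])
print('post',onz(ray('side',332.7,202),167))
E
```

```text
h_near (array([666.3, -34.3, 159. ]), [np.float64(2.5), np.float64(2.5)]) [array([666.6, -38. , 160. ]), array([665. , -32.3, 160. ]), array([668.6, -34.8, 160. ])]
h_far (array([667.7, -63.7, 156.6]), [np.float64(2.3), np.float64(2.3)]) [array([665.7, -70.3, 160. ]), array([668.7, -60. , 160. ]), array([667.2, -64. , 160. ])]
e_near (array([ 669.4, -125.6,  156.1]), [np.float64(2.1), np.float64(2.1)]) [array([ 667. , -131.9,  160. ]), array([ 671.1, -121.3,  160. ])]
e_far (array([ 673.1, -152.3,  156.3]), [np.float64(1.5), np.float64(1.5)]) [array([ 670.5, -157.7,  160. ]), array([ 675.2, -148.1,  160. ])]
post [ 617.5 -166.7  167. ]
```

arm_command(
  moves=[
    {"jaw":0.55,"slide":[0.1,-0.1,-0.1],"rotation":[0,0,1]},
    {"jaw":0.55,"slide":[0.2,-0.2,-0.2],"rotation":[0,0,1]},
    {"jaw":0.55,"slide":[0.2,-0.3,-0.2],"rotation":[0,0,1]},
    {"jaw":0.55,"slide":[0.2,-0.3,-0.2],"rotation":[0,0,1]},
    {"jaw":0.55,"slide":[0.2,-0.3,-0.2],"rotation":[0,0,1]},
    {"jaw":0.55,"slide":[0.2,-0.2,-0.2],"rotation":[0,0,1]},
    {"jaw":0.55,"slide":[0.2,-0.2,-0.2],"rotation":[0,0,1]},
    {"jaw":0.55,"slide":[0.1,-0.1,-0.1],"rotation":[0,0,1]},
  ],
)

```text
clock: 0.95
tool_pos: [667.1, -51.5, 361.7]
tcp_rot: [-0.001, 0.222, 0.975, -0.0]
contact_force: [-0.4, -0.1, 1.0]
opening: 48.6
finger_force: 0.0
```

arm_command(
  moves=[
    {"jaw":0.55,"slide":[0,0,0],"rotation":[0,0,1]},
    {"jaw":0.55,"slide":[0,0,0],"rotation":[0,0,1]},
    {"jaw":0.55,"slide":[0,0,0],"rotation":[0,0,1]},
    {"jaw":0.55,"slide":[0,0,0],"rotation":[0,0,0.5]},
    {"jaw":0.55,"slide":[0,0,0],"rotation":[0,0,0]},
    {"jaw":0.55,"slide":[0,0,0],"rotation":[0,0,0]},
    {"jaw":0.55,"slide":[0,0,0],"rotation":[0,0,0]},
  ],
)

```text
clock: 1.65
tool_pos: [666.9, -51.0, 362.5]
tcp_rot: [-0.0, -0.017, 1.0, 0.0]
contact_force: [0.4, -0.1, 0.6]
opening: 48.4
finger_force: 0.0
```

```bash
python3 - <<'E'
from cell import *
import cv2,pickle
s=observe();print(s['tool_pos'],s['tcp_rot'],s['opening'],s['joint_positions'],s['contact_force'])
f=grab_frame('wrist');cv2.imwrite('pics/w1.png',f);pickle.dump(s,open('s1.pkl','wb'))
E
```

```text
[666.94929537 -50.96717114 362.54291878] [-1.27009034e-04 -1.67021944e-02  9.99860500e-01  1.80655670e-05] 48.42927599261548 [-9.40631218e-02  5.32448104e-01  1.55617442e+00  9.01082267e-06
  1.05322658e+00 -1.69826985e+00] [ 0.42031387 -0.10567953  0.60045916]
```

View pics/w1.png

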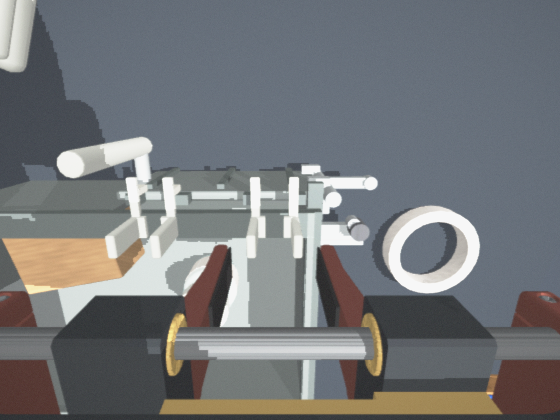

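```bash
python3 - <<'E'
from h import *
import cv2,pickle
np.set_printoptions(precision=1,suppress=True)
s=pickle.load(open('s1.pkl','rb'));f=cv2.imread('pics/w1.png');g=cv2.cvtColor(f,6)
m=(g>195).astype(np.uint8)
for name,(a,b) in dict(ef=(104,147),en=(148,180),hf=(243,266),hn=(284,305)).items():
    sub=m[214:262,a:b];ys,xs=np.nonzero(sub);bot=ys.max()
    sel=(ys>=bot-2)&(ys<bot+1);u=(xs[sel].min()+xs[sel].max()+0)/2+a;v=bot+214
    print(name,u,v,onz(ray('wrist',u,v,s),160),xs[sel].min()+a,xs[sel].max()+a)
print('post',onz(ray('wrist',72,162,s),167))
E
```

```text
ef 141.5 261 [ 679.6 -135.7  160. ] 137 146
en 163.5 261 [ 679.1 -121.6  160. ] 148 179
hf 244.5 261 [677.4 -69.5 160. ] 243 246
hn 297.0 257 [673.4 -35.9 160. ] 293 301
post [ 615.8 -165.9  167. ]
```

arm_command(
  moves=[
    {"jaw":0.55,"slide":[0,0.03,-0.3],"rotation":[0,0,0]},
    {"jaw":0.55,"slide":[0,0,-0.5],"rotation":[0,0,0]},
    {"jaw":0.55,"slide":[0,0,-0.5],"rotation":[0,0,0]},
    {"jaw":0.55,"slide":[0,0,-0.4],"rotation":[0,0,0]},
    {"jaw":0.55,"slide":[0,0,0],"rotation":[0,0,0]},
    {"jaw":0.48,"slide":[0,0,0],"rotation":[0,0,0]},
    {"jaw":0.44,"slide":[0,0,0],"rotation":[0,0,0]},
    {"jaw":0.44,"slide":[0,0,0],"rotation":[0,0,0]},
  ],
)

```text
clock: 2.5
tool_pos: [667.3, -50.1, 312.4]
tcp_rot: [0.001, -0.017, 1.0, -0.0]
contact_force: [-0.2, -0.8, 0.2]
opening: 38.5
finger_force: 0.0
```

arm_command(
  moves=[
    {"jaw":0.41,"slide":[0,0,0],"rotation":[0,0,0]},
    {"jaw":0.41,"slide":[0,0,0],"rotation":[0,0,0]},
  ],
)

```text
clock: 2.7
tool_pos: [667.2, -50.4, 312.4]
tcp_rot: [0.001, -0.017, 1.0, -0.0]
contact_force: [0.8, -2.9, 1.9]
opening: 35.9
finger_force: 1.2
```

arm_command(
  moves=[
    {"jaw":0.39,"slide":[0,0,0],"rotation":[0,0,0]},
    {"jaw":0.39,"slide":[0,0,0],"rotation":[0,0,0]},
  ],
)

```text
clock: 2.9
tool_pos: [667.2, -50.4, 312.3]
tcp_rot: [0.001, -0.017, 1.0, -0.0]
contact_force: [0.5, -3.6, 2.8]
opening: 34.4
finger_force: 2.2
```

arm_command(
  moves=[
    {"jaw":0.37,"slide":[0,-0.02,0],"rotation":[0,0,0]},
    {"jaw":0.36,"slide":[0,0,0],"rotation":[0,0,0]},
    {"jaw":0.36,"slide":[0,0,0],"rotation":[0,0,0]},
  ],
)

```text
clock: 3.2
tool_pos: [667.2, -50.6, 311.9]
tcp_rot: [0.0, -0.017, 1.0, 0.0]
contact_force: [0.4, -1.2, 2.8]
opening: 31.7
finger_force: 2.2
```

arm_command(
  moves=[
    {"jaw":0.34,"slide":[0,0,0],"rotation":[0,0,0]},
    {"jaw":0.33,"slide":[0,0,0],"rotation":[0,0,0]},
    {"jaw":0.33,"slide":[0,0,0],"rotation":[0,0,0]},
  ],
)

```text
clock: 3.5
tool_pos: [667.1, -50.6, 311.7]
tcp_rot: [0.0, -0.017, 1.0, 0.0]
contact_force: [1.3, -1.9, 2.9]
opening: 29.3
finger_force: 2.2
```

arm_command(
  moves=[
    {"jaw":0.32,"slide":[0,-0.01,0],"rotation":[0,0,0]},
    {"jaw":0.31,"slide":[0,0,0],"rotation":[0,0,0]},
    {"jaw":0.3,"slide":[0,0,0],"rotation":[0,0,0]},
    {"jaw":0.29,"slide":[0,0,0],"rotation":[0,0,0]},
    {"jaw":0.28,"slide":[0,0,0],"rotation":[0,0,0]},
  ],
)

```text
clock: 4.0
tool_pos: [667.0, -50.8, 311.6]
tcp_rot: [-0.0, -0.017, 1.0, 0.0]
contact_force: [2.0, 1.4, 2.3]
opening: 25.0
finger_force: 2.2
```

arm_command(
  moves=[
    {"jaw":0.27,"slide":[0,0,0],"rotation":[0,0,0]},
    {"jaw":0.265,"slide":[0,0,0],"rotation":[0,0,0]},
    {"jaw":0.265,"slide":[0,0,0],"rotation":[0,0,0]},
  ],
)

```text
clock: 4.3
tool_pos: [666.9, -50.8, 311.6]
tcp_rot: [-0.0, -0.017, 1.0, 0.0]
contact_force: [2.8, 3.7, 1.0]
opening: 23.3
finger_force: 2.2
```

arm_command(
  moves=[
    {"jaw":0.258,"slide":[0,0,0],"rotation":[0,0,0]},
    {"jaw":0.258,"slide":[0,0,0],"rotation":[0,0,0]},
  ],
)

```text
clock: 4.5
tool_pos: [666.9, -50.8, 311.6]
tcp_rot: [-0.0, -0.017, 1.0, 0.0]
contact_force: [1.8, 3.8, 1.5]
opening: 22.7
finger_force: 2.2
```

arm_command(
  moves=[
    {"jaw":0.253,"slide":[0,0.01,0],"rotation":[0,0,0]},
    {"jaw":0.253,"slide":[0,0,0],"rotation":[0,0,0]},
  ],
)

```text
clock: 4.7
tool_pos: [666.9, -50.7, 311.6]
tcp_rot: [-0.0, -0.017, 1.0, -0.0]
contact_force: [1.8, 3.3, 1.0]
opening: 22.2
finger_force: 2.2
```

arm_command(
  moves=[
    {"jaw":0.249,"slide":[0,0,0],"rotation":[0,0,0]},
    {"jaw":0.249,"slide":[0,0,0],"rotation":[0,0,0]},
  ],
)

```text
clock: 4.9
tool_pos: [666.9, -50.7, 311.6]
tcp_rot: [-0.0, -0.017, 1.0, 0.0]
contact_force: [2.0, 3.9, 0.8]
opening: 21.9
finger_force: 3.1
```

arm_command(
  moves=[
    {"jaw":0.247,"slide":[0,0,0],"rotation":[0,0,0]},
    {"jaw":0.247,"slide":[0,0,0],"rotation":[0,0,0]},
  ],
)

```text
clock: 5.1
tool_pos: [666.9, -50.7, 311.6]
tcp_rot: [-0.0, -0.017, 1.0, 0.0]
contact_force: [1.8, 2.3, -0.3]
opening: 21.9
finger_force: 6.4
```

arm_command(
  moves=[
    {"jaw":0.35,"slide":[0,0,0],"rotation":[0,0,0]},
    {"jaw":0.52,"slide":[0,0,0],"rotation":[0,0,0]},
    {"jaw":0.54,"slide":[0,0,0.2],"rotation":[0,0,0]},
    {"jaw":0.54,"slide":[0,0,0.5],"rotation":[0,0,0]},
    {"jaw":0.54,"slide":[0,0,0.5],"rotation":[0,0,0]},
    {"jaw":0.54,"slide":[0,0,0.4],"rotation":[0,0,0]},
    {"jaw":0.54,"slide":[0,-0.3,0],"rotation":[0,0,0]},
    {"jaw":0.54,"slide":[0.02,-0.6,0],"rotation":[0,0,0]},
  ],
)

```text
clock: 5.9
tool_pos: [667.6, -77.7, 360.5]
tcp_rot: [0.001, -0.018, 1.0, -0.0]
contact_force: [0.6, 0.3, 0.4]
opening: 47.6
finger_force: 0.0
```

arm_command(
  moves=[
    {"jaw":0.54,"slide":[0.03,-0.7,0],"rotation":[0,0,0]},
    {"jaw":0.54,"slide":[0.03,-0.7,0],"rotation":[0,0,0]},
    {"jaw":0.54,"slide":[0.02,-0.5,0],"rotation":[0,0,0]},
    {"jaw":0.54,"slide":[0.02,-0.2,0],"rotation":[0,0,0]},
    {"jaw":0.54,"slide":[0,0,0],"rotation":[0,0,0]},
    {"jaw":0.54,"slide":[0,0,0],"rotation":[0,0,0]},
  ],
)

```text
clock: 6.5
tool_pos: [670.5, -140.5, 359.4]
tcp_rot: [-0.0, -0.017, 1.0, 0.0]
contact_force: [-0.7, 0.9, -0.6]
opening: 47.5
finger_force: 0.0
```

```bash
python3 - <<'E'
from cell import *
import cv2,pickle,numpy as np
s=observe();print(s['tool_pos'],s['tcp_rot'],s['opening'],s['contact_force'])
f=grab_frame('wrist');cv2.imwrite('pics/w2.png',f);pickle.dump(s,open('s2.pkl','wb'))
g=cv2.imread('pics/w2.png')[110:300,150:480];cv2.imwrite('pics/w2c.png',cv2.resize(g,None,fx=2.4,fy=2.4,interpolation=2))
E
```

```text
[ 670.50570456 -140.51376535  359.38642574] [-2.29140157e-04 -1.73721631e-02  9.99849050e-01  1.81208326e-04] 47.53809453128525 [-0.66522151  0.90683138 -0.56205464]
```

View pics/w2c.png

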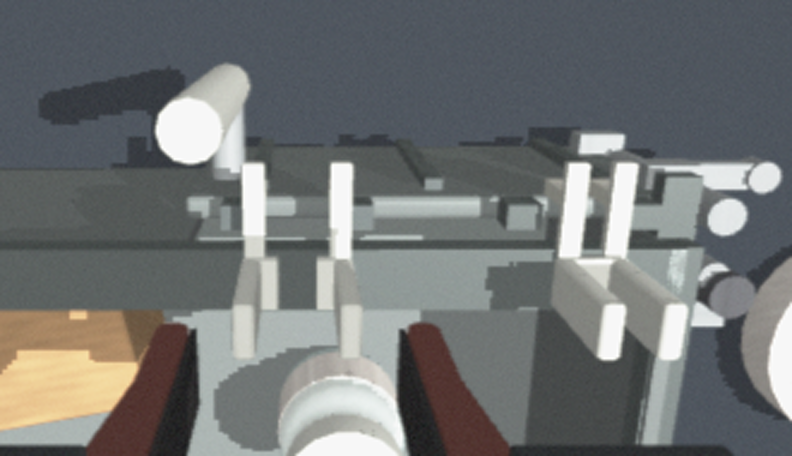

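arm_command(
  moves=[
    {"jaw":0.54,"slide":[0,0,-0.3],"rotation":[0,0,0]},
    {"jaw":0.54,"slide":[0,0,-0.5],"rotation":[0,0,0]},
    {"jaw":0.54,"slide":[0,0,-0.5],"rotation":[0,0,0]},
    {"jaw":0.54,"slide":[0,0,-0.3],"rotation":[0,0,0]},
    {"jaw":0.5,"slide":[0,0,0],"rotation":[0,0,0]},
    {"jaw":0.43,"slide":[0,0,0],"rotation":[0,0,0]},
    {"jaw":0.42,"slide":[0,0,0],"rotation":[0,0,0]},
  ],
)

```text
clock: 7.25
tool_pos: [670.9, -140.8, 312.2]
tcp_rot: [0.0, -0.017, 1.0, -0.0]
contact_force: [0.1, 0.7, -0.9]
opening: 37.1
finger_force: 0.0
```

arm_command(
  moves=[
    {"jaw":0.4,"slide":[0,0,0],"rotation":[0,0,0]},
    {"jaw":0.39,"slide":[0,0,0],"rotation":[0,0,0]},
    {"jaw":0.38,"slide":[0,0,0],"rotation":[0,0,0]},
  ],
)

```text
clock: 7.55
tool_pos: [670.8, -140.6, 312.3]
tcp_rot: [0.001, -0.017, 1.0, 0.0]
contact_force: [0.3, 0.6, 1.8]
opening: 33.7
finger_force: 2.2
```

```bash
python3 - <<'E'
from h import *
import pickle
s=pickle.load(open('s2.pkl','rb'));print(onz(ray('wrist',150+190/2.4,110+130/2.4,s),167))
E
```

```text
[ 617.03757299 -167.01637017  167.        ]
```

Well centred; the post is at (617,-167). Continue squeezing.

arm_command(
  moves=[
    {"jaw":0.365,"slide":[0,0,0],"rotation":[0,0,0]},
    {"jaw":0.35,"slide":[0,0,0],"rotation":[0,0,0]},
    {"jaw":0.335,"slide":[0,0,0],"rotation":[0,0,0]},
    {"jaw":0.32,"slide":[0,0,0],"rotation":[0,0,0]},
  ],
)

```text
clock: 7.95
tool_pos: [670.7, -140.6, 311.9]
tcp_rot: [0.0, -0.017, 1.0, -0.0]
contact_force: [0.4, 1.4, 2.1]
opening: 28.6
finger_force: 2.2
```

arm_command(
  moves=[
    {"jaw":0.31,"slide":[0,0,0],"rotation":[0,0,0]},
    {"jaw":0.295,"slide":[0,0,0],"rotation":[0,0,0]},
    {"jaw":0.28,"slide":[0,0,0],"rotation":[0,0,0]},
    {"jaw":0.27,"slide":[0,0,0],"rotation":[0,0,0]},
    {"jaw":0.262,"slide":[0,0,0],"rotation":[0,0,0]},
  ],
)

```text
clock: 8.45
tool_pos: [670.7, -140.6, 311.7]
tcp_rot: [0.0, -0.017, 1.0, 0.0]
contact_force: [0.9, 2.5, 3.2]
opening: 23.3
finger_force: 2.2
```

arm_command(
  moves=[
    {"jaw":0.255,"slide":[0,0,0],"rotation":[0,0,0]},
    {"jaw":0.252,"slide":[0,0,0],"rotation":[0,0,0]},
    {"jaw":0.249,"slide":[0,0,0],"rotation":[0,0,0]},
  ],
)

```text
clock: 8.75
tool_pos: [670.7, -140.6, 311.7]
tcp_rot: [0.0, -0.017, 1.0, 0.0]
contact_force: [1.6, 1.9, 3.2]
opening: 22.0
finger_force: 2.8
```

arm_command(
  moves=[
    {"jaw":0.247,"slide":[0,0,0],"rotation":[0,0,0]},
    {"jaw":0.247,"slide":[0,0,0],"rotation":[0,0,0]},
  ],
)

```text
clock: 8.95
tool_pos: [670.7, -140.6, 311.7]
tcp_rot: [0.0, -0.017, 1.0, 0.0]
contact_force: [2.5, 3.1, 1.7]
opening: 21.2
finger_force: 6.4
```

arm_command(
  moves=[
    {"jaw":0.35,"slide":[0,0,0],"rotation":[0,0,0]},
    {"jaw":0.4,"slide":[0,0,0.3],"rotation":[0,0,0]},
    {"jaw":0.4,"slide":[0,0,0.5],"rotation":[0,0,0]},
    {"jaw":0.4,"slide":[0,0,0.6],"rotation":[0,0,0]},
    {"jaw":0.4,"slide":[0,0,0.3],"rotation":[0,0,0]},
    {"jaw":0.4,"slide":[-0.4,-0.2,0],"rotation":[0,0,0]},
    {"jaw":0.4,"slide":[-0.6,-0.3,0],"rotation":[0,0,0]},
    {"jaw":0.4,"slide":[-0.6,-0.3,0],"rotation":[0,0,0]},
  ],
)

```text
clock: 9.75
tool_pos: [621.0, -165.0, 362.1]
tcp_rot: [-0.001, -0.018, 1.0, 0.0]
contact_force: [-0.5, -0.3, 0.5]
opening: 35.4
finger_force: 0.0
```

arm_command(
  moves=[
    {"jaw":0.4,"slide":[-0.25,-0.08,0],"rotation":[0,0,0]},
    {"jaw":0.4,"slide":[0,0,0],"rotation":[0,0,0]},
    {"jaw":0.4,"slide":[0,0,0],"rotation":[0,0,0]},
  ],
)

```text
clock: 10.05
tool_pos: [615.2, -167.1, 362.7]
tcp_rot: [0.0, -0.017, 1.0, 0.0]
contact_force: [-0.5, 0.4, -0.7]
opening: 34.9
finger_force: 0.0
```

```bash
python3 - <<'E'
from cell import *
import cv2,pickle,numpy as np
s=observe();print(s['tool_pos'],s['tcp_rot'],s['opening'],s['contact_force'])
f=grab_frame('wrist');cv2.imwrite('pics/w3.png',f)
E
```

```text
[ 615.23733486 -167.13403767  362.72325205] [ 2.00099027e-04 -1.72703073e-02  9.99850837e-01  8.07831309e-06] 34.87479621518863 [-0.49791739  0.3833785  -0.67377051]
```

View pics/w3.png

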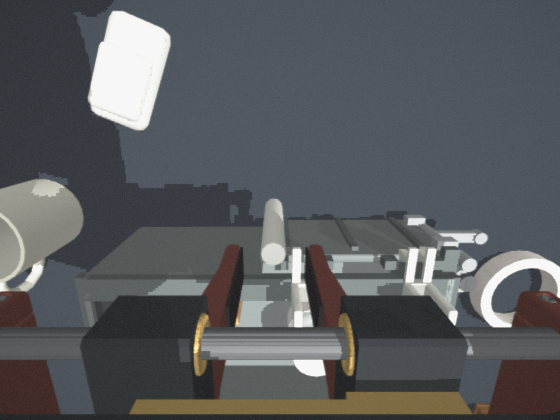

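arm_command(
  moves=[
    {"jaw":0.38,"slide":[0,0,-0.3],"rotation":[0,0,0]},
    {"jaw":0.38,"slide":[0,0,-0.5],"rotation":[0,0,0]},
    {"jaw":0.38,"slide":[0,0,-0.5],"rotation":[0,0,0]},
    {"jaw":0.38,"slide":[0,0,-0.4],"rotation":[0,0,0]},
    {"jaw":0.38,"slide":[0,0,0],"rotation":[0,0,0]},
    {"jaw":0.2,"slide":[0,0,0],"rotation":[0,0,0]},
    {"jaw":0.1,"slide":[0,0,0],"rotation":[0,0,0]},
    {"jaw":0.1,"slide":[0,0,0],"rotation":[0,0,0]},
  ],
)

```text
clock: 10.9
tool_pos: [615.3, -167.4, 312.3]
tcp_rot: [0.001, -0.018, 1.0, -0.0]
contact_force: [0.9, -0.4, -0.7]
opening: 15.1
finger_force: 30.0
```

```bash
python3 - <<'E'
from h import *
np.set_printoptions(precision=2,suppress=True)
s=observe();print(s['tool_pos'],s['contact_force'],s['opening'],s['finger_force'])
yaw=np.radians(2.2);M=lambda a:np.array([[np.cos(a),-np.sin(a)],[np.sin(a),np.cos(a)]])
r0=M(yaw)@np.array([-36,-160]);prev=r0
for k in range(1,21):
    r=M(-1.57*k/20)@r0;print(k,round(1.57*k/20,2),(r-prev)/30,r-r0);prev=r
E
```

```text
[ 615.31 -167.38  312.31] [ 0.95 -0.43 -0.68] 15.061919450533605 30.000347793102264
1 0.08 [-0.42  0.09] [-12.55   2.84]
2 0.16 [-0.41  0.13] [-24.85   6.65]
3 0.24 [-0.4   0.16] [-36.8   11.41]
4 0.31 [-0.38  0.19] [-48.35  17.1 ]
5 0.39 [-0.37  0.22] [-59.41  23.67]
6 0.47 [-0.35  0.25] [-69.93  31.1 ]
7 0.55 [-0.33  0.27] [-79.83  39.32]
8 0.63 [-0.31  0.3 ] [-89.06  48.3 ]
9 0.71 [-0.28  0.32] [-97.55  57.97]
10 0.79 [-0.26  0.34] [-105.26   68.27]
11 0.86 [-0.23  0.36] [-112.13   79.15]
12 0.94 [-0.2   0.38] [-118.13   90.54]
13 1.02 [-0.17  0.39] [-123.23  102.36]
14 1.1 [-0.14  0.41] [-127.37  114.54]
15 1.18 [-0.11  0.42] [-130.55  127.02]
16 1.26 [-0.07  0.42] [-132.74  139.7 ]
17 1.33 [-0.04  0.43] [-133.93  152.51]
18 1.41 [-0.01  0.43] [-134.12  165.38]
19 1.49 [0.03 0.43] [-133.29  178.23]
20 1.57 [0.06 0.42] [-131.46  190.97]
```

arm_command(
  moves=[
    {"jaw":0.1,"slide":[-0.2,0.04,0],"rotation":[0,0,0]},
    {"jaw":0.1,"slide":[-0.22,0.05,0],"rotation":[0,0,0]},
    {"jaw":0.1,"slide":[-0.41,0.13,0],"rotation":[0,0,0]},
    {"jaw":0.1,"slide":[-0.4,0.16,0],"rotation":[0,0,0]},
  ],
)

```text
clock: 11.3
tool_pos: [577.4, -156.1, 312.2]
tcp_rot: [0.0, -0.017, 1.0, -0.001]
contact_force: [0.8, -5.3, 1.0]
opening: 15.5
finger_force: 30.0
```

arm_command(
  moves=[
    {"jaw":0.1,"slide":[-0.38,0.17,0],"rotation":[0,0,0]},
    {"jaw":0.1,"slide":[-0.37,0.2,0],"rotation":[0,0,0]},
    {"jaw":0.1,"slide":[-0.35,0.25,0],"rotation":[0,0,0]},
    {"jaw":0.1,"slide":[-0.33,0.27,0],"rotation":[0,0,0]},
  ],
)

```text
clock: 11.7
tool_pos: [533.7, -129.3, 312.2]
tcp_rot: [-0.001, -0.018, 1.0, -0.001]
contact_force: [-4.3, -9.5, 5.6]
opening: 15.2
finger_force: 30.0
```

arm_command(
  moves=[
    {"jaw":0.1,"slide":[-0.34,0.26,0],"rotation":[0,0,0]},
    {"jaw":0.1,"slide":[-0.31,0.29,0],"rotation":[0,0,0]},
    {"jaw":0.1,"slide":[-0.28,0.31,0],"rotation":[0,0,0]},
  ],
)

```text
clock: 12.0
tool_pos: [506.9, -102.9, 312.2]
tcp_rot: [0.001, -0.018, 1.0, -0.001]
contact_force: [4.1, -8.5, -1.8]
opening: 15.3
finger_force: 30.0
```

arm_command(
  moves=[
    {"jaw":0.1,"slide":[-0.15,0.43,0],"rotation":[0,0,0]},
    {"jaw":0.1,"slide":[-0.15,0.43,0],"rotation":[0,0,0]},
    {"jaw":0.1,"slide":[-0.15,0.4,0],"rotation":[0,0,0]},
    {"jaw":0.1,"slide":[-0.14,0.41,0],"rotation":[0,0,0]},
  ],
)

```text
clock: 12.4
tool_pos: [486.5, -52.5, 311.8]
tcp_rot: [-0.004, -0.018, 1.0, 0.0]
contact_force: [-11.3, -5.4, 14.6]
opening: 15.5
finger_force: 30.0
```

arm_command(
  moves=[
    {"jaw":0.1,"slide":[-0.1,0.42,0],"rotation":[0,0,0]},
    {"jaw":0.1,"slide":[-0.07,0.42,0],"rotation":[0,0,0]},
  ],
)

```text
clock: 12.6
tool_pos: [482.1, -27.0, 311.8]
tcp_rot: [-0.003, -0.018, 1.0, 0.0]
contact_force: [-7.3, -4.2, 10.5]
opening: 15.6
finger_force: 30.0
```

arm_command(
  moves=[
    {"jaw":0.1,"slide":[-0.06,0.42,0],"rotation":[0,0,0]},
    {"jaw":0.1,"slide":[-0.03,0.42,0],"rotation":[0,0,0]},
    {"jaw":0.1,"slide":[0,0.4,0],"rotation":[0,0,0]},
    {"jaw":0.1,"slide":[0.03,0.3,0],"rotation":[0,0,0]},
    {"jaw":0.1,"slide":[0,0,0],"rotation":[0,0,0]},
  ],
)

```text
clock: 13.1
tool_pos: [482.8, 19.5, 311.8]
tcp_rot: [-0.0, -0.018, 1.0, 0.0]
contact_force: [-0.8, -1.7, 5.3]
opening: 15.6
finger_force: 30.0
```

```bash
python3 - <<'E'
from cell import *
import cv2,numpy as np
s=observe();print(s['tool_pos'],s['contact_force'],s['opening'])
a=grab_frame('side');b=grab_frame('scene');w=grab_frame('wrist')
C=np.zeros((600,800,3),np.uint8)
r=lambda f,wd,h:cv2.resize(f,(wd,h))
C[:300,:400]=r(a,400,300);C[:300,400:]=r(b,400,300)
C[300:,:400]=r(w,400,300);C[300:,400:]=r(a[150:285,260:440],400,300)
cv2.imwrite('pics/fin.png',C)
E
```

```text
[482.84562673  19.45181534 311.76719235] [-0.77649593 -1.72747356  5.26150291] 15.620015988934925
```

View pics/fin.png

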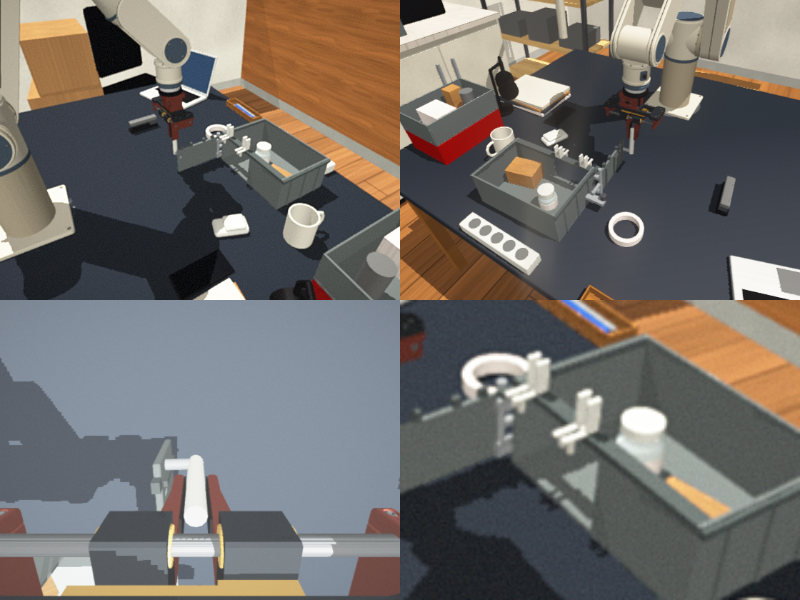

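```bash
python3 -c "
from cell import *
print(sign_off())"
```

```text
the job is handed in; nothing more can be done
None
```

I squeezed both catches fully, the hinge-side one first, with at most about 6.4 N read on a finger. I then swung the gate past its detent to about 1.55 rad and handed the job in at about 13 s, still holding the gate open by the post; nothing else on the desk was moved on purpose or looked shifted in the final pictures.

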